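# Shorten the longer support leg by one hole

### The job

Two telescopic legs of a bar support lie in cradles on the bench, and one of them is still set one hole longer than the other. Shorten the longer leg so that the two match: press its sprung button down flush with the outer tube until the tube slips off its hole, then push its rubber foot in along the leg until the button pops up fully in the next hole. Leave the button and the setting of the shorter leg alone.

Things in the scene. Friction and masses are not known exactly. Their poses are not given: they have to be found in the camera images.
- long_leg: The longer leg, fixed to the bench: level grey square outer tube 150 mm long, 30x30 mm, in a black cradle 50 mm wide, flat top 55 mm above the bench; bright 24 mm square inner tube ending in a black rubber foot 120 mm from the mouth (85 mm on the other leg), roughly toward the robot. Origin on the bench under the mouth of the outer tube; x along the leg from foot to outer tube, z up.
- short_leg: The shorter leg: the same part, axes and origin, but set one hole further in (button in the middle hole, foot face 85 mm from the mouth); it must stay so.
- long_leg_button_top (a point): Top centre of the longer leg's snap button: a steel pin 13 mm across with a shallow domed top, standing 7 mm proud of the outer tube's top (62 mm above the bench). It is on the inner tube and goes with it. It sits in the first of three 15 mm round holes in a row along the top, 30, 65 and 100 mm from the mouth.
- long_leg_foot (a point): Centre of the round end face of the longer leg's rubber foot, 40 mm across, centre 40 mm above the bench, nothing under it; always 150 mm from the button's centre along the leg. Push it in along the leg's x.
- long_leg_tube (a joint): Travel in (m): first hole 0 to 0.002 (start), next hole 0.033 to 0.036, last 0.07; locked in a hole with about 1 mm play. As soon as the button is pressed flush, a spring draws the tube in to about 0.016, the button hidden under the wall; then 3 to 10 N pushes it on to the next hole, where the button pops up by itself and stops the tube hard.
- long_leg_button (a joint): How far (m) the longer leg's button is pressed: 0 fully out of a hole, 0.007 flush, about 0.008 hidden under the wall between holes. Its spring pushes back with 1 N (out) to 2.5 N (in); any more force on pressing is the finger meeting the outer tube.
- short_leg_tube (a joint): As long_leg_tube, for the shorter leg, set in its middle hole (about 0.034); must stay there.
- short_leg_button (a joint): As long_leg_button, for the shorter leg; must not be pressed.

How it is judged (in metres and radians):
On the way:
1. the button of the longer leg is pressed below the wall and the tube has slipped off its hole (value of joint long_leg_button above 0.006 m and value of joint long_leg_tube above 0.004 m), for 0.1 s.
At the end, for the whole second after the job is handed in: The longer leg is locked in its next (middle) hole: tube in by 35 mm within 5 mm, at rest, and its button popped up to within 3 mm of fully out; the shorter leg is still in its middle hole (within 5 mm) with its button out (value of joint long_leg_tube between 0.03 and 0.04 m and value of joint each of long_leg_button, short_leg_button below 0.003 m and velocity of joint long_leg_tube between -0.01 and 0.01 m/s and value of joint short_leg_tube between 0.03 and 0.04 m); the robot touches nothing.
It fails at once if the button of the shorter leg is pressed in (value of joint short_leg_button above 0.005 m).
It fails at once if the longer leg is pushed past its next hole (value of joint long_leg_tube above 0.045 m).
It also fails if it takes over 40 s, if anything falls off the work surface, if the arm or the gripper's body presses on something with over 40 N, if the wrist force passes 120 N, or if a joint passes its speed limit or range.

### The arm

A 7-joint arm with a two-finger parallel gripper is mounted at the origin on a cart in front of the work surface, level with it; the furniture and walls round the work are solid. World frame = base frame: x ahead of the robot, y to its left, z up, the work surface at z = 0. Lengths are in m, angles in degrees, forces in N, time in s.
With the tool pointing down it reaches from about 0.425 to 1.025 m from the base axis. Payload 9.4 kg.
Tool frame: the origin (TCP) lies between the finger pads; the fingertips stand 22 mm ahead of it and the grasp point (between the pads) lies 3 mm ahead of it (ctrl.nose_length is the distance from the TCP to the fingertips, in m); z points along the fingers, y is the direction in which the jaws open and shut (so a half turn about z gives the same grasp; the last joint's range is limited). The gripper opens to 93 mm and grips with 3 to 60 N. Pads are 15 mm wide; open, the fingers measure 128 mm over their backs; the gripper's body (75 mm by 188 mm) begins 65 mm behind the grasp point.
Start: joints at [-71.144, 34.337, -0.143, 91.639, 0.103, 54.024, -4.572], TCP at [0.286, 0.666, 0.207] pointing down, gripper open.
Joint ranges: [-147.43, 147.43], [-19.82, 112.94], [-74.19, 73.91], [6.32, 146.72], [-59.91, 239.91], [6.04, 106.73], [-150.56, 150.56]. Speed limits (degrees/s): [127.2, 127.2, 172.46, 172.46, 180, 180, 180].

### API

Orientations are given as a 3x3 rotation matrix whose columns are the frame's x, y, z axes.
In Python, from bench import monitor, optics, workorder, ctrl gives the robot as it stands.
- The arm moves only by the tool move_arm, never from a script. Its argument "motion" is one flat list of numbers, 5 for each row, row after row: the closure, from 0 (fully open) to 1 (shut), then the shift along the tool's x, y, z in cm, then the turn about the tool's z in degrees. A call has 1 to 20 rows; each row shifts and turns the pose as measured when the row begins, along the tool's axes as they then stand; what a row does not reach is not made up. A row lasts 1/10 s, in which the tool goes at most 50 mm and 8.59 degrees, less where a joint would pass 70% of its speed; a pose out of reach is approached as far as the arm can. A call with a gripper value outside its range is refused whole. The fingers move at their own pace and stop on an object; "grip_force" is the grip in N (left out, the last holds). Time passes only in rows, so rows that do not move let the fingers close. It gives the time, the measured TCP pose, the force and the opening at its end, in the units of the state.
- monitor.get_obs(): the state, without advancing time (a new reading comes with each control period).
- optics.read_camera(name): name is "scene" or "top" or "wrist"; returns a dict with "color" (384x512x3 uint8, red, green, blue), "K" (3x3 intrinsics, pixels), "origin" and "attitude" of the camera in the world. Camera axes: x right, y up, looking along -z (the intrinsics and any distortion apply to the point x, -y, -z); pixel columns grow to the right and rows downward; lengths in m; the calibration is good to about 2 mm. A picture is of the moment at which its call begins. There is no depth.
- workorder.sign_off(): hands the job in, once; it reports no verdict.
The state is a dict: "clock": time; "joint_pos": joint angles; "joint_velocities": joint speeds; "joint_torque": joint torques, N m; "ee_pos": TCP position; "tool_rot": TCP orientation; "ft_force": force on the tool from outside, world axes, zero at the start; "torque": the same for the moment, N m; "grip_width": finger opening in m.
Only numpy, scipy, OpenCV 4.12 (cv2) and the standard library are available. Lean on these libraries where they do the work, as an engineer would, in place of code of your own. Each camera call takes 0.05 s, during which the arm holds its last target. There are 200 camera calls.

## Working session

There is one attempt and no reset: what is moved stays moved. The work goes in short steps, Python scripts to look and compute and a tool call to move; the robot and the scene stay as the last step left them, time stands still between calls to the robot, and variables do not carry over. Pictures are saved under pics/ and viewed, about 8 in all and at most 12, crops included, and the job is handed in when it is done.

Besides the shell and the picture viewer there is one more tool, called after ">>>" by a JSON object that holds its "api" and its "payload", one argument or row to a line. move_arm: Moves the arm, as the interface text tells. Its arguments: {"type":"object","properties":{"motion":{"type":"array","items":{"type":"number"}},"grip_force":{"type":"number"}},"required":["motion"]}

```bash
mkdir -p pics
python3 - <<'E'
from bench import monitor, optics, workorder, ctrl
import cv2
s=monitor.get_obs()
for k in s: print(k,s[k])
print(ctrl.nose_length)
for n in ["scene","top"]:
    c=optics.read_camera(n); cv2.imwrite(f"pics/{n}0.png",cv2.resize(c["color"][:,:,::-1],(800,600),interpolation=cv2.INTER_CUBIC))
    print(n,{k:c[k] for k in c if k!="color"})
E
```

```text
clock 0.0
joint_pos [-71.14276471  34.38637801  -0.14562825  91.67771777   0.104157
  54.02442458  -4.56952067]
joint_velocities [ 0.13031394 -0.02903184  0.01155541 -0.0516201   0.05746185  0.01829547
  0.04958163]
joint_torque [-9.21670035e-04 -7.65044260e+01  1.49725176e+00 -2.52356941e+01
 -5.24422294e-02  1.69476634e-02  1.48862027e-04]
ee_pos [0.28604226 0.66566188 0.20565657]
tool_rot [[-9.18823886e-01  3.94667522e-01 -4.61756716e-04]
 [ 3.94667761e-01  9.18822720e-01 -1.47238264e-03]
 [-1.56829045e-04 -1.53510083e-03 -9.99998809e-01]]
ft_force [ 0.27750223  0.37293215 -0.51786286]
torque [-0.0269337   0.0333033  -0.01559413]
grip_width 0.09300306973403986
0.022
scene {'K': array([[396.29821783,   0.        , 256.89414139],
       [  0.        , 396.29821783, 194.35283812],
       [  0.        ,   0.        ,   1.        ]]), 'origin': array([ 0.29785873, -0.59817194,  0.70973306]), 'attitude': array([[ 0.88763565,  0.34878853, -0.30074827],
       [-0.46054473,  0.67049481, -0.58166593],
       [-0.00122825,  0.65481545,  0.75578782]])}
top {'K': array([[466.07250208,   0.        , 246.66489666],
       [  0.        , 466.07250208, 193.69762078],
       [  0.        ,   0.        ,   1.        ]]), 'origin': array([ 0.47327299, -0.11168502,  0.92965575]), 'attitude': array([[-0.02116535,  0.99403082, -0.10702686],
       [-0.99958633, -0.02312481, -0.01710028],
       [-0.01947318,  0.10662066,  0.99410906]])}
```

View pics/top0.png

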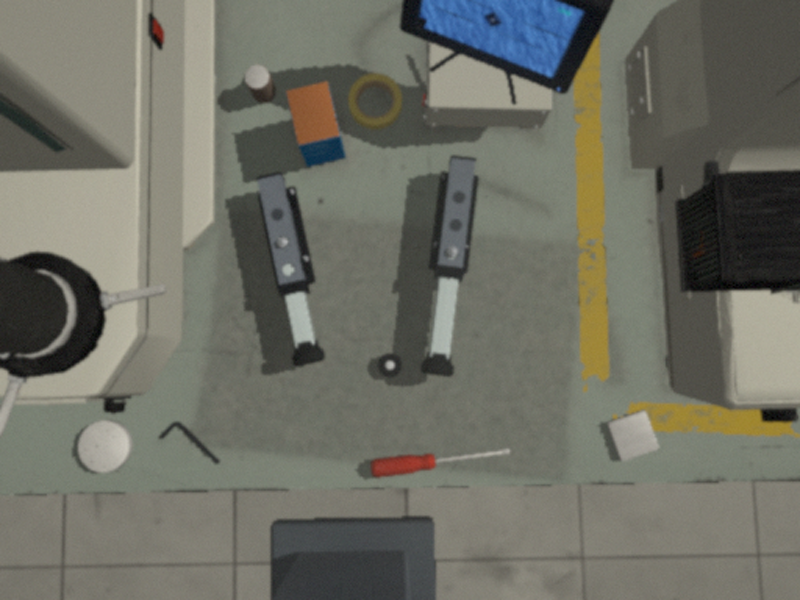

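View pics/scene0.png

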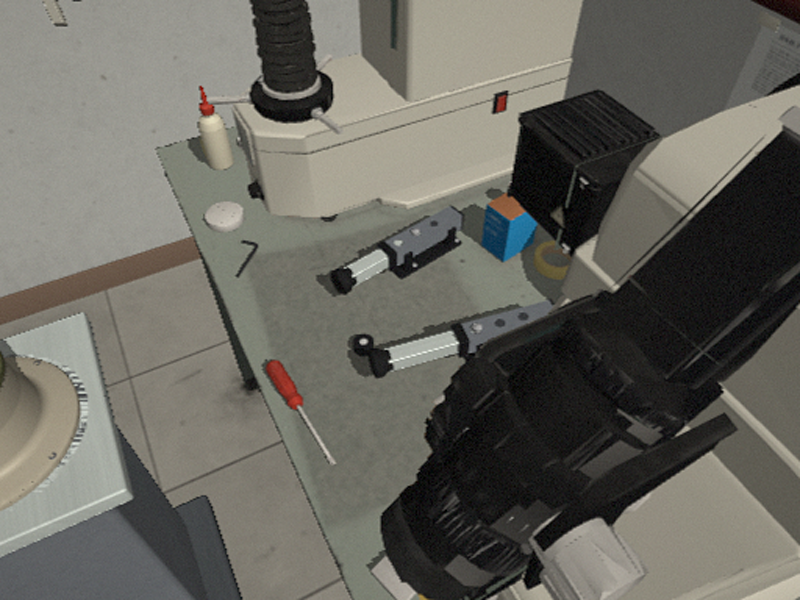

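The top view shows the right-hand leg is the longer one: button about (451,252), mouth (447,272), foot (437,368). The left-hand leg is the short one: foot (308,353), button (281,243), and bright tube showing through its first hole at (288,269). A small black object stands near the long leg's foot at (390,365).

```bash
cat > h.py <<'E'
import numpy as np
from bench import monitor, optics, workorder, ctrl
def ray(c,px):
    d=np.linalg.inv(c["K"])@np.array([px[0],px[1],1.]); return c["attitude"]@np.array([d[0],-d[1],-d[2]])
def onplane(c,px,z):
    r=ray(c,px); return c["origin"]+r*(z-c["origin"][2])/r[2]
def proj(c,P):
    p=c["attitude"].T@(np.asarray(P)-c["origin"]); q=c["K"]@np.array([p[0],-p[1],-p[2]]); return q[:2]/q[2]
E
python3 - <<'E'
from h import *; import cv2
t=optics.read_camera("top"); s=optics.read_camera("scene")
print(t.keys())
f=1/1.5625
for n,p,z in [("Lbutton",(451,252),.062),("Lhole2",(456,225),.055),("Lhole3",(459,197),.055),("Lfootend",(437,372),.05),("Lfootmid",(438,364),.06),("Lmouth",(449,270),.055),("Sbtn",(281,243),.062),("Sfoot",(308,358),.05),("obj_top z0",(390,365),0.0),("objtop z.03",(390,365),0.03),("tubeend",(463,157),.055)]:
    print(n,onplane(t,np.array(p)*f,z).round(4))
for n,p,z in [("Lbutton",(476,328),.062),("obj z0",(362,344),0),("obj z.03",(362,344),.03)]: print("scene",n,onplane(s,np.array(p)*f,z).round(4))
for i,(n,c,x0,y0,w,h) in enumerate([("t",t,225,90,100,155),]):
    im=c["color"][y0:y0+h,x0:x0+w,::-1]; cv2.imwrite("pics/crop1.png",cv2.resize(im,None,fx=3.8,fy=3.8,interpolation=cv2.INTER_CUBIC))
E
```

```text
dict_keys(['color', 'K', 'origin', 'attitude'])
Lbutton [ 0.6262 -0.1771  0.062 ]
Lhole2 [ 0.6607 -0.1848  0.055 ]
Lhole3 [ 0.6955 -0.1895  0.055 ]
Lfootend [ 0.4828 -0.1567  0.05  ]
Lfootmid [ 0.4921 -0.1577  0.06  ]
Lmouth [ 0.6054 -0.1745  0.055 ]
Sbtn [0.6424 0.0283 0.062 ]
Sfoot [ 0.5029 -0.0016  0.05  ]
obj_top z0 [ 0.4935 -0.0998  0.    ]
objtop z.03 [ 0.4928 -0.1002  0.03  ]
tubeend [ 0.7457 -0.196   0.055 ]
scene Lbutton [ 0.6243 -0.184   0.062 ]
scene obj z0 [ 0.4948 -0.0938  0.    ]
scene obj z.03 [ 0.4865 -0.1152  0.03  ]
```

View pics/crop1.png

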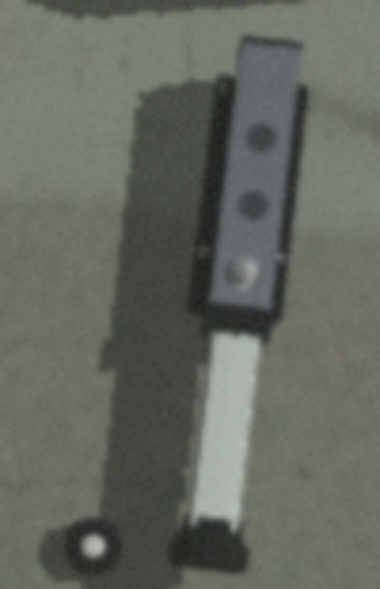

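Run:
```python
from h import *
t=optics.read_camera("top"); s=optics.read_camera("scene"); f=1/1.5625
def tri(a,b):
    r1=ray(t,np.array(a)*f); r2=ray(s,np.array(b)*f)
    A=np.c_[r1,-r2]; k=np.linalg.lstsq(A,s["origin"]-t["origin"],rcond=None)[0]
    p=t["origin"]+k[0]*r1;q=s["origin"]+k[1]*r2; return ((p+q)/2).round(3),np.linalg.norm(p-q).round(3)
print("hub",tri((40,312),(292,95))); print("handle1",tri((162,290),(340,132))); print("handle1b",tri((162,290),(330,60)));print("handle2",tri((5,405),(208,103)))
print("corner base foot",tri((115,404),(255,190)), "base right corner",tri((180,345),(383,200)))
for z in (0,.1,.15): print(z,"edge row400",onplane(t,np.array((60,402))*f,z).round(3),"edge scene",onplane(s,np.array((245,125))*f,z).round(3))
print("bottle",onplane(s,np.array((218,165))*f,0).round(3)); 
b=onplane(s,np.array((218,165))*f,0)
for z in (.1,.15,.2): print(z,(proj(s,b+[0,0,z])/f).round(0))
print("screwdriver",onplane(t,np.array((400,465))*f,0).round(3),"tablet",onplane(t,np.array((500,40))*f,.3).round(3))
P=np.array([.286,.666,.207]); print("tcp in scene",proj(s,P)/f)
print("rightmachine",onplane(t,np.array((680,290))*f,.3).round(3),onplane(t,np.array((665,380))*f,.15).round(3))
o=monitor.get_obs();print(o["ft_force"])
```

```text
hub (array([0.55 , 0.254, 0.197]), np.float64(0.002))
handle1 (array([0.572, 0.128, 0.198]), np.float64(0.004))
handle1b (array([0.553, 0.084, 0.332]), np.float64(0.0))
handle2 (array([0.442, 0.294, 0.192]), np.float64(0.031))
corner base foot (array([0.454, 0.225, 0.067]), np.float64(0.002)) base right corner (array([0.568, 0.11 , 0.095]), np.float64(0.114))
0 edge row400 [0.455 0.322 0.   ] edge scene [0.52  0.519 0.   ]
0.1 edge row400 [0.457 0.276 0.1  ] edge scene [0.489 0.361 0.1  ]
0.15 edge row400 [0.458 0.252 0.15 ] edge scene [0.473 0.283 0.15 ]
bottle [0.433 0.414 0.   ]
0.1 [205. 118.]
0.15 [198.  92.]
0.2 [191.  64.]
screwdriver [ 0.368 -0.11   0.   ] tablet [ 0.777 -0.209  0.3  ]
tcp in scene [71.59428517 17.22362861]
rightmachine [ 0.546 -0.356  0.3  ] [ 0.468 -0.392  0.15 ]
[0.23055385 0.38256319 0.35223239]
```

>>> {"api": "move_arm", "payload": {
  "motion": [0,0,0,-3.6,-3.6,0,0,0,-3.6,-3.6,0,0,0,-3.6,-3.6,0,0,0,-3.6,-3.6,1,-0.9,-3,0,0,1,-0.9,-3,0,0,1,-0.9,-3,0,0,1,-0.9,-3,0,0,1,-0.9,-3,0,0,1,-0.9,-3,0,0,1,-0.9,-3,0,0,1,-0.9,-3,0,0,1,-0.9,-3,0,0,1,-0.9,-3,0,0,1,0,0,0,0],
  "grip_force": 20
}}

```text
clock: 1.8
ee_pos: [0.3324, 0.3435, 0.3551]
tool_rot: [[-0.99, 0.142, -0.0], [0.142, 0.99, -0.002], [-0.0, -0.002, -1.0]]
ft_force: [0.1, 0.3, 0.9]
grip_width: 0.0096
```

>>> {"api": "move_arm", "payload": {
  "motion": [1,-1.7,-3,0,0,1,-1.7,-3,0,0,1,-1.7,-3,0,0,1,-1.7,-3,0,0,1,-1.7,-3,0,0,1,-1.7,-3,0,0,1,-1.7,-3,0,0,1,-0.7,-3,0,0,1,-0.7,-3,0,0,1,-0.7,-3,0,0,1,-0.7,-3,0,0,1,-0.7,-3,0,0,1,-0.7,-3,0,0,1,-0.7,-3,0,0,1,-2,-0.5,-1,-0.5,1,-2,-0.5,0,0,1,-2,-0.5,0,0,1,0,0,0,0]
}}

```text
clock: 3.6
ee_pos: [0.5089, -0.1272, 0.3686]
tool_rot: [[-0.992, 0.124, 0.011], [0.124, 0.992, 0.003], [-0.01, 0.005, -1.0]]
ft_force: [-0.4, 0.5, -1.1]
grip_width: 0.0008
```

>>> {"api": "move_arm", "payload": {
  "motion": [1,-1.9,-0.7,3,0.4,1,-1.9,-0.7,3,0.4,1,-1.9,-0.7,3,0.4,1,-1.9,-0.7,3,0.4,1,-1.9,-0.7,3,0.4,1,0,0,0,0,1,0,0,0,0]
}}

```text
clock: 4.3
ee_pos: [0.6029, -0.1697, 0.2151]
tool_rot: [[-0.988, 0.155, 0.012], [0.155, 0.988, 0.006], [-0.011, 0.008, -1.0]]
ft_force: [0.2, 0.2, -0.6]
grip_width: 0.0005
```

Run:
```python
from h import *; import cv2
c=optics.read_camera("wrist"); cv2.imwrite("pics/w1.png",cv2.resize(c["color"][:,:,::-1],(800,600),interpolation=cv2.INTER_CUBIC))
np.savez("w1.npz",**{k:c[k] for k in ("K","origin","attitude")})
o=monitor.get_obs(); print(o["ee_pos"],o["tool_rot"],o["ft_force"],o["clock"],c["origin"],c["attitude"])
for p in [(.6262,-.1771,.062),(.478,-.1536,.04)]: print(proj(c,p)*1.5625)
```

```text
[ 0.60283935 -0.16932468  0.21521125] [[-0.98792133  0.15449765  0.01191317]
 [ 0.15458267  0.98795798  0.00657523]
 [-0.01075385  0.00833738 -0.99990742]] [ 0.23219055  0.84204085 -0.96162152] 4.35 [ 0.52514576 -0.15958998  0.3922351 ] [[ 0.15623763 -0.94570598 -0.28500876]
 [ 0.98768022  0.15215931  0.03654221]
 [ 0.00880855 -0.28720679  0.9578281 ]]
[397.37050532 318.69312961]
[396.69048344  75.4887619 ]
```

View pics/w1.png

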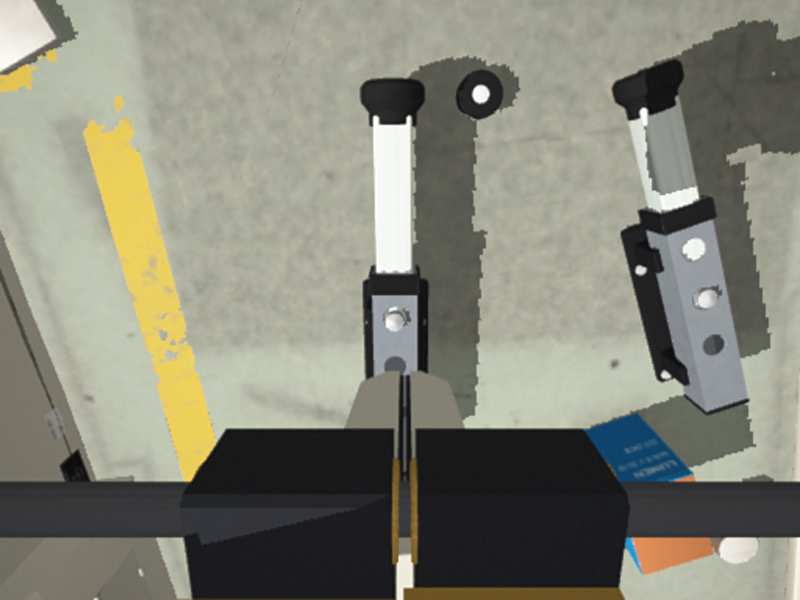

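The wrist view shows the button at (395,319), close to the predicted (397,319), and the foot around (392,80–100).

Run:
```python
from h import *
c=np.load("w1.npz"); f=1/1.5625
b=onplane(c,np.array((395,318))*f,.060)
fo=onplane(c,np.array((392,92))*f,.055)
m=onplane(c,np.array((395.5,365))*f,.055)
print(b,fo,m,np.degrees(np.arctan2(*(b-fo)[[1,0]])))
o=monitor.get_obs(); R=np.array(o["tool_rot"]); 
B=np.array([(b[0]+.6262)/2,(b[1]-.1771)/2,.062])
print(B,"to button, tool cm",(R.T@(B-o["ee_pos"])*100).round(2))
```

```text
[ 0.62608868 -0.17867775  0.06      ] [ 0.48848424 -0.15805691  0.055     ] [ 0.66117179 -0.18409561  0.055     ] -8.522693329410655
[ 0.62614434 -0.17788887  0.062     ] to button, tool cm [-2.27 -0.61 15.34]
```

>>> {"api": "move_arm", "payload": {
  "motion": [1,-0.6,-0.15,2.8,0,1,-0.6,-0.15,2.8,0,1,-0.6,-0.15,2.8,0,1,-0.5,-0.15,2.8,0,1,0,0,0,0,1,0,0,0,0]
}}

```text
clock: 4.95
ee_pos: [0.6291, -0.1749, 0.1129]
tool_rot: [[-0.988, 0.151, 0.027], [0.151, 0.988, 0.007], [-0.025, 0.011, -1.0]]
ft_force: [-0.6, -0.3, 0.6]
grip_width: 0.0006
```

Run:
```python
from h import *; import cv2
c=optics.read_camera("wrist"); cv2.imwrite("pics/w2.png",cv2.resize(c["color"][150:342,150:406,::-1],(800,600),interpolation=cv2.INTER_CUBIC))
o=monitor.get_obs(); R=np.array(o["tool_rot"]); print(o["ee_pos"],R,o["ft_force"],o["clock"])
print("to button, tool cm",(R.T@(np.array([.6261,-.1779,.062])-o["ee_pos"])*100).round(2))
tip=o["ee_pos"]+R[:,2]*.022
for p in [(.6261,-.1779,.062),tip]: print((proj(c,p)-150)*3.125)
```

```text
[ 0.62916044 -0.17476653  0.11306037] [[-0.98820638  0.15071522  0.02707546]
 [ 0.15095706  0.98851475  0.00711007]
 [-0.0256929   0.01111345 -0.99960811]] [ 0.52930805 -1.12284023  0.46033558] 5.0
to button, tool cm [ 0.39 -0.41  5.09]
[324.61591753 186.5601169 ]
[343.20795675 247.85737691]
```

View pics/w2.png

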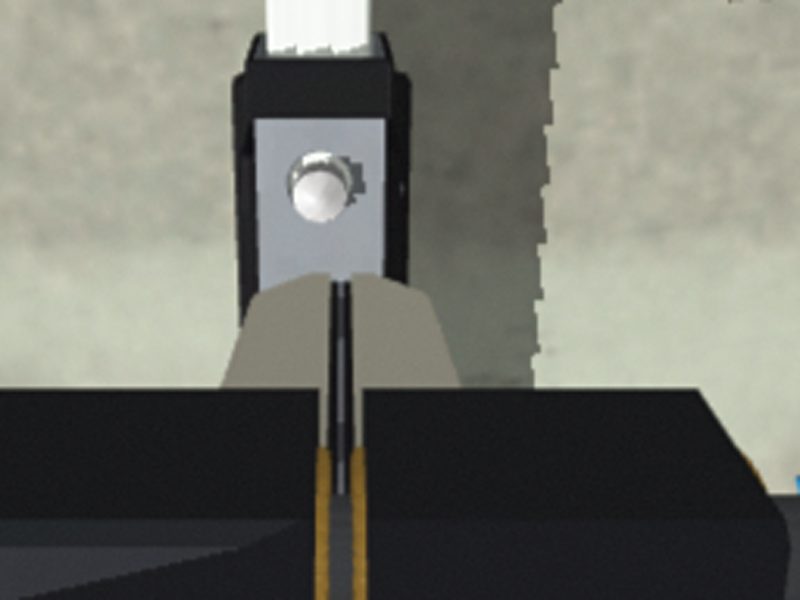

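The close view shows the button at (320,190), about 5 mm to the image-left of the finger seam at 341. That puts it under a single finger, so I'll keep y as it is, correct x and go down.

>>> {"api": "move_arm", "payload": {
  "motion": [1,0.2,0,0.9,0,1,0.2,0,0.9,0,1,0,0,0.5,0,1,0,0,0,0,1,0,0,0,0]
}}

```text
clock: 5.5
ee_pos: [0.6267, -0.1737, 0.0931]
tool_rot: [[-0.988, 0.15, 0.033], [0.15, 0.989, 0.007], [-0.032, 0.011, -0.999]]
ft_force: [0.7, -0.2, -0.7]
grip_width: 0.0005
```

```bash
cat > st.py <<'E'
from h import *
o=monitor.get_obs(); R=np.array(o["tool_rot"]); print(o["clock"],o["ee_pos"],"tilt",R[:,2].round(3),o["ft_force"].round(1))
print("tip",o["ee_pos"]+R[:,2]*.022,"to button, tool cm",(R.T@(np.array([.6261,-.1783,.062])-o["ee_pos"])*100-[0,0,2.2]).round(2))
E
python3 st.py
```

```text
5.5 [ 0.62672423 -0.17368396  0.09306047] tilt [ 0.033  0.007 -0.999] [ 0.7 -0.2 -0.7]
tip [ 0.62745073 -0.1735399   0.07107294] to button, tool cm [ 0.09 -0.5   0.9 ]
```

>>> {"api": "move_arm", "payload": {
  "motion": [1,0.1,0,0.4,0,1,0,0,0.3,0,1,0,0,0.3,0,1,0,0,0.2,0,1,0,0,0.2,0,1,0,0,0,0]
}}

```text
clock: 6.1
ee_pos: [0.6263, -0.1736, 0.0778]
tool_rot: [[-0.988, 0.15, 0.033], [0.151, 0.989, 0.006], [-0.032, 0.011, -0.999]]
ft_force: [0.3, -0.5, 0.8]
grip_width: 0.0007
```

```bash
python3 st.py
```

```text
6.1 [ 0.62629757 -0.17361844  0.07777464] tilt [ 0.033  0.006 -0.999] [ 0.3 -0.5  0.8]
tip [ 0.62702281 -0.17347733  0.05578705] to button, tool cm [-0.   -0.48 -0.63]
```

>>> {"api": "move_arm", "payload": {
  "motion": [1,0,0,0.1,0,1,0,0,0.1,0,1,0,0,0,0]
}}

```text
clock: 6.4
ee_pos: [0.6265, -0.1737, 0.0757]
tool_rot: [[-0.988, 0.15, 0.033], [0.151, 0.989, 0.006], [-0.032, 0.011, -0.999]]
ft_force: [0.6, 0.3, 0.9]
grip_width: 0.0003
```

```bash
python3 st.py
```

```text
6.4 [ 0.62646683 -0.17368706  0.07570335] tilt [ 0.033  0.006 -0.999] [0.6 0.3 0.9]
tip [ 0.62719587 -0.17354731  0.05371588] to button, tool cm [ 0.01 -0.48 -0.83]
```

Run:
```python
from h import *; import cv2
c=optics.read_camera("wrist"); a=c["color"][150:300,170:340,::-1]
d=optics.read_camera("top")["color"][150:270,240:330,::-1]
a=cv2.resize(a,(500,441),interpolation=cv2.INTER_CUBIC); d=cv2.resize(d,(300,400),interpolation=cv2.INTER_CUBIC)
im=np.zeros((441,800,3),np.uint8); im[:,:500]=a; im[:400,500:]=d; cv2.imwrite("pics/w3.png",im)
o=monitor.get_obs(); print(o["ft_force"])
```

```text
[ 0.27537945  0.85245277 -0.17558976]
```

View pics/w3.png

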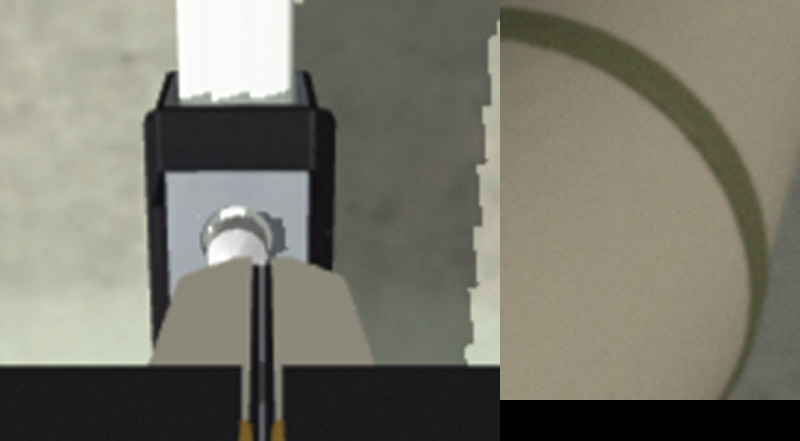

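Run:
```python
from h import *
print(ctrl.nose_length,[a for a in dir(ctrl) if a[0]!='_'])
c=optics.read_camera("wrist"); o=monitor.get_obs(); R=np.array(o["tool_rot"]);p=np.array(o["ee_pos"])
print(o["grip_width"],"cam in tool",(R.T@(c["origin"]-p)).round(4))
for z in (.0,.005,.01,.015,.022): print(z,[proj(c,p+R@[x,0,z]).round(1) for x in (-.0075,0,.0075)])
b=np.array([.6261,-.1783,.062]); print("btn pred",proj(c,b),"tube mouth corner",proj(c,[.5965,-.1735,.055]))
```

```text
0.022 ['IKError', 'nose_length']
0.001065035884654562 cam in tool [ 0.0765 -0.0007 -0.1779]
0.0 [array([259.8, 255. ]), array([259.8, 243. ]), array([259.8, 230.7])]
0.005 [array([259.7, 251.3]), array([259.7, 239.6]), array([259.7, 227.5])]
0.01 [array([259.7, 247.9]), array([259.7, 236.3]), array([259.7, 224.6])]
0.015 [array([259.7, 244.5]), array([259.7, 233.2]), array([259.7, 221.7])]
0.022 [array([259.6, 240.1]), array([259.6, 229.2]), array([259.6, 218. ])]
btn pred [251.85552438 233.78619171] tube mouth corner [252.05522639 183.31841469]
```

The button is still fully up at (237,245). The fingertip's front edge at row 262 covers only its near half, and there is no contact force, so the tips sit higher or further back than computed. I'll shift slightly toward the foot side and keep lowering, watching the force.

>>> {"api": "move_arm", "payload": {
  "motion": [1,0,0,0.1,0,1,0,0,0.1,0,1,0,0,0,0]
}}

```text
clock: 6.85
ee_pos: [0.6267, -0.1737, 0.0739]
tool_rot: [[-0.988, 0.15, 0.034], [0.151, 0.989, 0.006], [-0.032, 0.011, -0.999]]
ft_force: [-0.1, -0.3, 0.6]
grip_width: 0.0006
```

```bash
python3 st.py
python3 - <<'E'
from h import *
for _ in range(3):
    optics.read_camera("wrist"); print(monitor.get_obs()["ft_force"].round(2))
E
```

```text
6.85 [ 0.62671393 -0.1736675   0.07386244] tilt [ 0.034  0.006 -0.999] [-0.1 -0.3  0.6]
tip [ 0.62745404 -0.17352961  0.05187533] to button, tool cm [ 0.03 -0.48 -1.02]
[ 0.88 -1.11 -1.  ]
[-0.04 -0.15  0.04]
[-0.1   0.31  0.65]
```

>>> {"api": "move_arm", "payload": {
  "motion": [1,0,0,0.1,0,1,0,0,0.1,0,1,0,0,0.1,0,1,0,0,0,0]
}}

```text
clock: 7.4
ee_pos: [0.6269, -0.1737, 0.0707]
tool_rot: [[-0.988, 0.15, 0.034], [0.151, 0.989, 0.006], [-0.032, 0.011, -0.999]]
ft_force: [-0.5, 1.1, 0.6]
grip_width: 0.0006
```

```bash
python3 st.py
python3 - <<'E'
from h import *; import cv2
c=optics.read_camera("wrist"); a=c["color"][190:290,190:320,::-1]; print(monitor.get_obs()["ft_force"].round(2))
d=optics.read_camera("scene")["color"][150:270,200:370,::-1]
a=cv2.resize(a,(390,300),interpolation=cv2.INTER_CUBIC); d=cv2.resize(d,(408,288),interpolation=cv2.INTER_CUBIC)
im=np.zeros((300,800,3),np.uint8); im[:,:390]=a; im[:288,392:]=d; cv2.imwrite("pics/w4.png",im)
E
```

```text
7.4 [ 0.62686811 -0.17369422  0.07072762] tilt [ 0.034  0.006 -0.999] [-0.5  1.1  0.6]
tip [ 0.62761118 -0.17355749  0.0487406 ] to button, tool cm [ 0.03 -0.48 -1.33]
[-1.1  -0.09 -0.23]
```

View pics/w4.png

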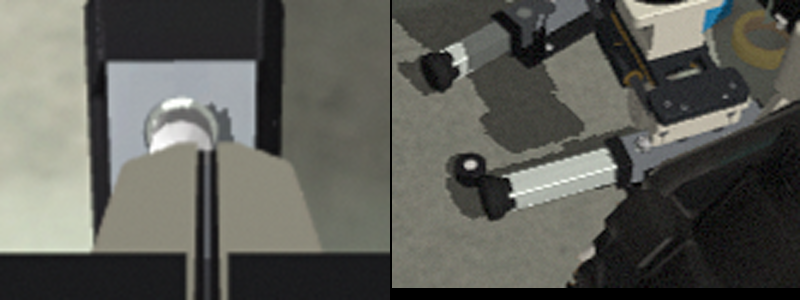

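Left panel: the button is still up at (180,140), half hidden by the finger edge at row 150. There is still no contact force, so the real tip is higher than computed. I'll keep stepping down, moving slightly toward the foot.

>>> {"api": "move_arm", "payload": {
  "motion": [1,0.1,0,0.1,0,1,0.1,0,0.1,0,1,0.1,0,0.1,0,1,0.1,0,0.1,0,1,0,0,0,0]
}}

```text
clock: 8.0
ee_pos: [0.6227, -0.173, 0.0664]
tool_rot: [[-0.988, 0.15, 0.034], [0.151, 0.989, 0.006], [-0.033, 0.011, -0.999]]
ft_force: [-1.0, -0.5, -0.6]
grip_width: 0.0001
```

```bash
python3 st.py
python3 - <<'E'
from h import *
for _ in range(3):
    optics.read_camera("wrist"); print(monitor.get_obs()["ft_force"].round(2))
E
```

```text
8.0 [ 0.62267912 -0.17301539  0.06637655] tilt [ 0.034  0.006 -0.999] [-1.  -0.5 -0.6]
tip [ 0.62342356 -0.17287879  0.04438957] to button, tool cm [-0.4  -0.48 -1.75]
[-0.07 -0.3  -1.41]
[ 0.8  -0.56  0.18]
[ 0.14 -0.26  0.2 ]
```

>>> {"api": "move_arm", "payload": {
  "motion": [1,0,0,0.1,0,1,0,0,0.1,0,1,0,0,0.1,0,1,0,0,0,0]
}}

```text
clock: 8.55
ee_pos: [0.6233, -0.1731, 0.0634]
tool_rot: [[-0.988, 0.15, 0.035], [0.151, 0.989, 0.006], [-0.033, 0.011, -0.999]]
ft_force: [0.3, -0.1, 0.3]
grip_width: 0.0004
```

```bash
python3 st.py
python3 - <<'E'
from h import *; import cv2
for _ in range(3):
    c=optics.read_camera("wrist"); print(monitor.get_obs()["ft_force"].round(2))
a=c["color"][190:290,190:320,::-1]
d=optics.read_camera("scene")["color"][160:250,270:400,::-1]
a=cv2.resize(a,(390,300),interpolation=cv2.INTER_CUBIC); d=cv2.resize(d,(408,282),interpolation=cv2.INTER_CUBIC)
im=np.zeros((300,800,3),np.uint8); im[:,:390]=a; im[:282,392:]=d; cv2.imwrite("pics/w5.png",im)
E
```

```text
8.55 [ 0.62328653 -0.17309951  0.06341988] tilt [ 0.035  0.006 -0.999] [ 0.3 -0.1  0.3]
tip [ 0.62404686 -0.17296727  0.04143342] to button, tool cm [-0.35 -0.47 -2.05]
[-0.7   0.51  0.05]
[-0.52  0.22  0.06]
[-1.28 -0.68 -0.03]
```

View pics/w5.png

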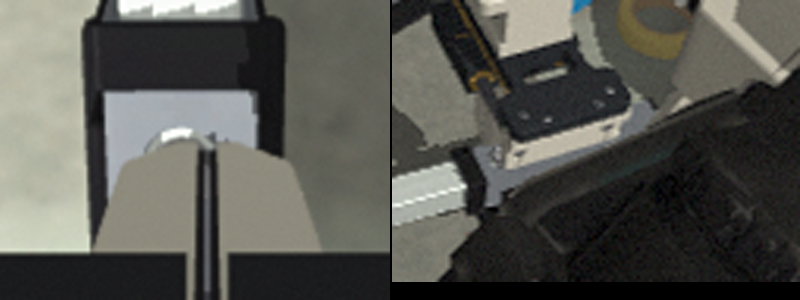

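The button dome is now almost hidden behind the finger edge at row 150, with only the ring visible at (178,135). There is still no force, so I'll keep going down.

>>> {"api": "move_arm", "payload": {
  "motion": [1,0,0,0.1,0,1,0,0,0.1,0,1,0,0,0.1,0,1,0,0,0,0]
}}

```text
clock: 9.15
ee_pos: [0.6236, -0.1731, 0.0604]
tool_rot: [[-0.988, 0.15, 0.035], [0.151, 0.989, 0.006], [-0.034, 0.011, -0.999]]
ft_force: [0.0, 0.5, -0.4]
grip_width: 0.0006
```

```bash
cat > fm.py <<'E'
from h import *
f=[]
for _ in range(4): optics.read_camera("wrist"); f.append(monitor.get_obs()["ft_force"])
o=monitor.get_obs(); print(o["clock"],o["ee_pos"].round(4),"F",np.mean(f,0).round(2))
E
python3 fm.py
```

```text
9.35 [ 0.6236 -0.1731  0.0606] F [ 0.13 -0.08  0.45]
```

>>> {"api": "move_arm", "payload": {
  "motion": [1,0,0,0.1,0,1,0,0,0.1,0,1,0,0,0.1,0,1,0,0,0,0]
}}

```text
clock: 9.75
ee_pos: [0.6238, -0.1732, 0.0574]
tool_rot: [[-0.988, 0.15, 0.035], [0.151, 0.989, 0.006], [-0.034, 0.011, -0.999]]
ft_force: [0.3, -0.1, -0.2]
grip_width: 0.0005
```

```bash
python3 fm.py
```

```text
9.95 [ 0.6238 -0.1732  0.0576] F [ 0.02 -0.06 -0.02]
```

Run:
```python
from h import *; import cv2
c=optics.read_camera("wrist"); s=optics.read_camera("scene"); o=monitor.get_obs(); R=np.array(o["tool_rot"]);p=np.array(o["ee_pos"])
print("K",c["K"][0,0])
for n,q in [("bodyfront",(.0375,0,-.062)),("bodyfrontL",(.0375,-.094,-.062)),("tip back L",(.0075,-.0175,.022)),("tip back R",(.0075,.0175,.022)),("tip ctr",(0,0,.022))]:
    P=p+R@np.array(q); print(n,P.round(3),"wrist",proj(c,P).round(1),"scene",proj(s,P).round(1))
for n,P in [("btn",(.6261,-.1783,.062)),("tubetop mouth L",(.5965,-.1735,.055)),("short btn",(.6424,.0283,.062)),("short foot",(.5029,-.0016,.05))]: print(n,proj(s,P).round(1),proj(c,P).round(1))
a=c["color"][:,:,::-1]; d=s["color"][150:278,260:430,::-1]
im=np.zeros((600,800,3),np.uint8); im[:300,:400]=cv2.resize(a,(400,300)); im[300:,:]=0
im[:300,402:]=cv2.resize(d,(398,300),interpolation=cv2.INTER_CUBIC); im[302:,:400]=cv2.resize(a[190:289,190:322],(400,298),interpolation=cv2.INTER_CUBIC)
im[302:,402:]=cv2.resize(s["color"][:,:,::-1],(398,298))
cv2.imwrite("pics/w6.png",im)
```

```text
K 336.29635332575515
bodyfront [ 0.585 -0.168  0.118] wrist [260.4 215.3] scene [285.8 193.7]
bodyfrontL [ 0.57  -0.261  0.117] wrist [  1.7 215.7] scene [304.6 230.8]
tip back L [ 0.615 -0.189  0.035] wrist [231.8 218. ] scene [300.9 221.2]
tip back R [ 0.62  -0.155  0.036] wrist [287.5 217.9] scene [294.7 208.9]
tip ctr [ 0.625 -0.173  0.036] wrist [259.6 229.2] scene [301. 214.]
btn [303.9 207.7] [251.5 251.2]
tubetop mouth L [290.4 213.3] [251.7 196.5]
short btn [264.4 146.3] [624.1 224.5]
short foot [216.7 177.1] [585.9 -51.8]
```

View pics/w6.png

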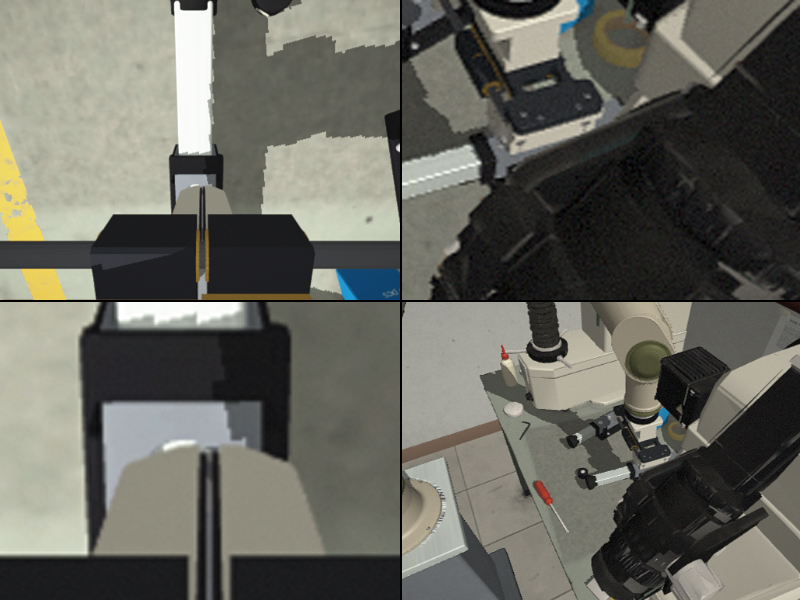

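Button position is as before. The whole gripper appears further from the bench than the model predicts, and only a sliver of the button rim shows at (180,445). There is still no contact, so I'll continue the descent.

>>> {"api": "move_arm", "payload": {
  "motion": [1,0,0,0.1,0,1,0,0,0.1,0,1,0,0,0.1,0,1,0,0,0,0]
}}

```text
clock: 10.45
ee_pos: [0.624, -0.1732, 0.0544]
tool_rot: [[-0.988, 0.15, 0.036], [0.151, 0.989, 0.006], [-0.034, 0.011, -0.999]]
ft_force: [-0.2, 0.8, 0.8]
grip_width: 0.0005
```

```bash
python3 fm.py
```

```text
10.65 [ 0.6241 -0.1732  0.0546] F [ 0.06 -0.35 -0.27]
```

>>> {"api": "move_arm", "payload": {
  "motion": [1,0,0,0.1,0,1,0,0,0.1,0,1,0,0,0.1,0,1,0,0,0,0]
}}

```text
clock: 11.05
ee_pos: [0.6243, -0.1732, 0.0514]
tool_rot: [[-0.988, 0.15, 0.036], [0.151, 0.989, 0.006], [-0.035, 0.011, -0.999]]
ft_force: [-0.2, -0.4, -0.4]
grip_width: 0.0005
```

```bash
python3 fm.py
```

```text
11.25 [ 0.6244 -0.1732  0.0516] F [-0.03  0.18 -0.31]
```

>>> {"api": "move_arm", "payload": {
  "motion": [1,0,0,0.1,0,1,0,0,0.1,0,1,0,0,0.1,0,1,0,0,0,0]
}}

```text
clock: 11.65
ee_pos: [0.6246, -0.1732, 0.049]
tool_rot: [[-0.988, 0.15, 0.037], [0.151, 0.989, 0.006], [-0.036, 0.011, -0.999]]
ft_force: [0.2, -0.2, 0.2]
grip_width: 0.0002
```

```bash
python3 fm.py
```

```text
11.85 [ 0.6246 -0.1733  0.049 ] F [0.21 0.12 0.02]
```

>>> {"api": "move_arm", "payload": {
  "motion": [1,0,0,0.1,0,1,0,0,0.1,0,1,0,0,0.1,0,1,0,0,0,0]
}}

```text
clock: 12.25
ee_pos: [0.6248, -0.1733, 0.0465]
tool_rot: [[-0.988, 0.15, 0.037], [0.151, 0.989, 0.006], [-0.036, 0.011, -0.999]]
ft_force: [0.3, 0.5, -0.9]
grip_width: 0.0007
```

```bash
python3 fm.py
python3 - <<'E'
from h import *; import cv2
c=optics.read_camera("wrist"); a=c["color"][170:290,180:330,::-1]; cv2.imwrite("pics/w7.png",cv2.resize(a,(600,480),interpolation=cv2.INTER_CUBIC))
print(monitor.get_obs()["joint_torque"].round(2))
E
```

```text
12.45 [ 0.6248 -0.1733  0.0464] F [ 0.02 -0.32  0.04]
[ 1.000e-02 -7.283e+01  6.580e+00 -1.509e+01 -2.000e-02 -5.000e-02
 -0.000e+00]
```

View pics/w7.png

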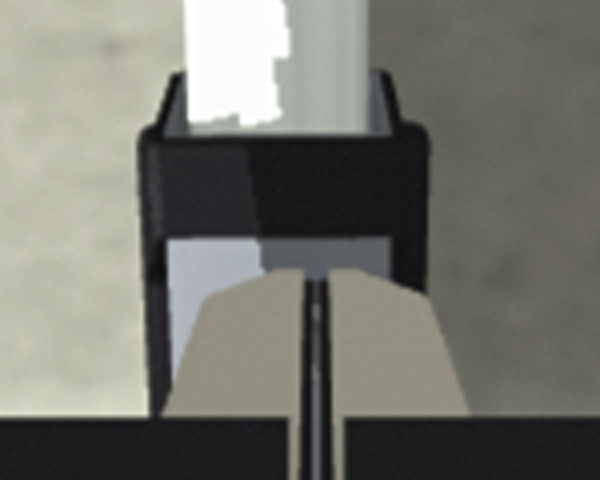

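Run:
```python
from h import *
o=monitor.get_obs(); print(o["joint_pos"].round(2), o["torque"], o["clock"])
```

```text
[  1.4   40.71  14.67 111.03 -21.69  28.9  112.82] [0.04112764 0.04772064 0.01284146] 12.5
```

>>> {"api": "move_arm", "payload": {
  "motion": [1,0,0,0.15,0,1,0,0,0.15,0,1,0,0,0,0]
}}

```text
clock: 12.8
ee_pos: [0.6251, -0.1734, 0.0437]
tool_rot: [[-0.988, 0.15, 0.038], [0.151, 0.989, 0.006], [-0.036, 0.011, -0.999]]
ft_force: [-0.7, 0.1, 2.1]
grip_width: 0.0003
```

```bash
python3 fm.py; python3 -c "
from h import *
print(monitor.get_obs()['joint_pos'].round(2))"
```

```text
13.0 [ 0.6251 -0.1733  0.0437] F [-0.5   0.15  0.95]
[  1.5   40.93  14.52 111.08 -21.79  28.6  112.9 ]
```

Contact: about 1 N upward, which matches the button's spring. So the tips really stand about 40 mm higher than the TCP model says, and the image estimate agrees. I'll press on by about 7 mm.

>>> {"api": "move_arm", "payload": {
  "motion": [1,0,0,0.15,0,1,0,0,0.15,0,1,0,0,0.15,0,1,0,0,0,0]
}}

```text
clock: 13.4
ee_pos: [0.6252, -0.1734, 0.0441]
tool_rot: [[-0.988, 0.151, 0.04], [0.151, 0.988, 0.007], [-0.038, 0.013, -0.999]]
ft_force: [0.5, 0.3, 0.1]
grip_width: 0.0002
```

```bash
python3 fm.py
```

```text
13.6 [ 0.6253 -0.1734  0.0436] F [-0.76  0.07  3.56]
```

Run:
```python
from h import *; import cv2
s=optics.read_camera("scene"); n=cv2.resize(s["color"][:,:,::-1],(800,600),interpolation=cv2.INTER_CUBIC); p=cv2.imread("pics/scene0.png")
for nm,(x0,y0,x1,y1) in {"foot+tube":(366,335,425,380),"spare":(350,330,376,360),"shortfoot":(328,262,360,296)}.items():
    t=p[y0:y1,x0:x1]; r=cv2.matchTemplate(n[y0-20:y1+20,x0-20:x1+25],t,cv2.TM_CCOEFF_NORMED); _,m,_,l=cv2.minMaxLoc(r); print(nm,m,np.array(l)-20)
cv2.imwrite("pics/s8.png",cv2.resize(s["color"][140:290,200:400,::-1],(800,600),interpolation=cv2.INTER_CUBIC))
o=monitor.get_obs(); print(o["ft_force"],o["ee_pos"],o["torque"],o["joint_pos"].round(2))
```

```text
foot+tube 0.9002963304519653 [11 -3]
spare 0.9154589772224426 [0 0]
shortfoot 0.929395318031311 [0 0]
[-1.70968961  0.64376739  5.72187286] [ 0.62532294 -0.1734136   0.04358508] [ 0.08919426  0.28340904 -0.01880976] [  1.66  40.91  14.37 111.1  -21.88  28.51 113.01]
```

The foot has moved 11 px inward (about 16 mm) while the spare part and the short leg's foot have not moved. So the button is flush and the tube has slipped off its hole. Next I'll lift and go in front of the foot.

>>> {"api": "move_arm", "payload": {
  "motion": [1,0,0,-1,0,1,0,0,-2,0,1,0,0,-2,0,1,0,0,-2,0,1,3.3,-0.1,0,0,1,3.3,-0.1,0,0,1,3.3,-0.1,0,0,1,3.3,-0.1,0,0,1,3.3,-0.1,0,0,1,0,0,0,0,1,0,0,0,0]
}}

```text
clock: 14.75
ee_pos: [0.4534, -0.1531, 0.1122]
tool_rot: [[-0.988, 0.15, 0.04], [0.15, 0.989, 0.007], [-0.038, 0.012, -0.999]]
ft_force: [0.7, -0.1, 0.5]
grip_width: 0.0005
```

```bash
python3 fm.py
python3 - <<'E'
from h import *; import cv2
s=optics.read_camera("scene"); n=cv2.resize(s["color"][:,:,::-1],(800,600),interpolation=cv2.INTER_CUBIC); p=cv2.imread("pics/scene0.png")
for nm,(x0,y0,x1,y1) in {"foot+tube":(366,335,425,380),"spare":(350,330,376,360),"shortfoot":(328,262,360,296)}.items():
    t=p[y0:y1,x0:x1]; r=cv2.matchTemplate(n[y0-20:y1+20,x0-20:x1+25],t,cv2.TM_CCOEFF_NORMED); _,m,_,l=cv2.minMaxLoc(r); print(nm,m,np.array(l)-20)
c=optics.read_camera("wrist")
im=np.zeros((300,800,3),np.uint8); im[:,:400]=cv2.resize(c["color"][:,:,::-1],(400,300)); im[:,400:]=cv2.resize(s["color"][140:290,220:420,::-1],(400,300),interpolation=cv2.INTER_CUBIC)
cv2.imwrite("pics/w9.png",im)
o=monitor.get_obs(); R=np.array(o["tool_rot"]); F=np.array([.4937,-.1579,.04]); print(R.round(3),"foot face in tool cm",(R.T@(F-o["ee_pos"])*100).round(2)); print("foot proj",proj(c,F)/1.28, proj(s,F))
E
```

```text
14.95 [ 0.4542 -0.1532  0.1117] F [-0.22  0.33  0.03]
foot+tube 0.9325717687606812 [11 -3]
spare 0.5536473393440247 [0 1]
shortfoot 0.5564497709274292 [25 19]
[[-0.988  0.149  0.039]
 [ 0.15   0.989  0.006]
 [-0.038  0.012 -0.999]] foot face in tool cm [-3.73  0.04  7.3 ]
foot proj [203.02876439 194.89532017] [243.32976353 230.56953471]
```

View pics/w9.png

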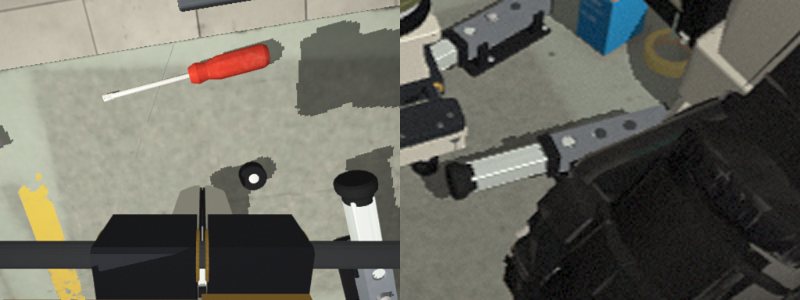

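Right panel: the button is hidden and the first hole is empty at (567,142); the foot is at (460,180). The gripper is clear in front of the foot, so I'll descend and approach.

>>> {"api": "move_arm", "payload": {
  "motion": [1,0,0,2,0,1,0,0,2,0,1,0,0,2,0,1,0,0,2,0,1,0,0,0.3,0,1,-0.5,0,0,0,1,-0.5,0,0,0,1,-0.5,0,0,0,1,0,0,0,0]
}}

```text
clock: 15.95
ee_pos: [0.4794, -0.1557, 0.0282]
tool_rot: [[-0.988, 0.148, 0.045], [0.148, 0.989, 0.005], [-0.044, 0.011, -0.999]]
ft_force: [0.6, -0.3, 0.4]
grip_width: 0.0007
```

```bash
cat > ft.py <<'E'
from h import *
o=monitor.get_obs(); R=np.array(o["tool_rot"]); F=np.array([.4937,-.1579,.04]); print("foot face in tool cm",(R.T@(F-o["ee_pos"])*100).round(2),R[:,2].round(3),"heading",np.degrees(np.arctan2(R[1,1],R[0,1])))
E
python3 fm.py; python3 ft.py
```

```text
16.15 [ 0.4778 -0.1554  0.0277] F [-0.4  -0.12 -0.  ]
foot face in tool cm [-1.66  0.   -1.16] [ 0.043  0.005 -0.999] heading 81.49669646297409
```

>>> {"api": "move_arm", "payload": {
  "motion": [1,-0.3,0,0,0,1,-0.3,0,0,0,1,-0.3,0,0,0,1,0,0,0,0]
}}

```text
clock: 16.55
ee_pos: [0.487, -0.1568, 0.0285]
tool_rot: [[-0.988, 0.148, 0.043], [0.148, 0.989, 0.006], [-0.042, 0.012, -0.999]]
ft_force: [0.1, 0.4, -0.2]
grip_width: 0.0009
```

```bash
python3 fm.py; python3 ft.py
```

```text
16.75 [ 0.4864 -0.1567  0.0284] F [-0.55  0.1  -0.24]
foot face in tool cm [-0.79  0.   -1.13] [ 0.043  0.006 -0.999] heading 81.47755494120953
```

>>> {"api": "move_arm", "payload": {
  "motion": [1,-0.3,0,0,0,1,-0.3,0,0,0,1,-0.3,0,0,0,1,-0.3,0,0,0]
}}

```text
clock: 17.15
ee_pos: [0.4956, -0.1581, 0.0284]
tool_rot: [[-0.988, 0.149, 0.037], [0.149, 0.989, 0.008], [-0.036, 0.013, -0.999]]
ft_force: [-4.0, 0.1, 2.0]
grip_width: 0.0007
```

```bash
python3 fm.py; python3 ft.py
```

```text
17.35 [ 0.4962 -0.1582  0.0284] F [-3.29  0.14  0.6 ]
foot face in tool cm [ 0.2   0.01 -1.16] [ 0.039  0.007 -0.999] heading 81.43979673078368
```

>>> {"api": "move_arm", "payload": {
  "motion": [1,-0.3,0,0,0,1,-0.3,0,0,0,1,-0.3,0,0,0,1,0,0,0,0]
}}

```text
clock: 17.75
ee_pos: [0.5027, -0.1592, 0.0285]
tool_rot: [[-0.988, 0.149, 0.034], [0.15, 0.989, 0.009], [-0.033, 0.014, -0.999]]
ft_force: [-2.4, 0.4, 0.5]
grip_width: 0.0006
```

```bash
python3 fm.py; python3 ft.py
```

```text
17.95 [ 0.5028 -0.1592  0.0285] F [-2.37  0.11  0.08]
foot face in tool cm [ 0.88  0.   -1.18] [ 0.035  0.008 -0.999] heading 81.41253850283223
```

>>> {"api": "move_arm", "payload": {
  "motion": [1,-0.2,0,0,0,1,-0.2,0,0,0,1,-0.2,0,0,0,1,0,0,0,0]
}}

```text
clock: 18.35
ee_pos: [0.5047, -0.1594, 0.0284]
tool_rot: [[-0.988, 0.15, 0.028], [0.151, 0.989, 0.011], [-0.026, 0.015, -1.0]]
ft_force: [-4.1, 0.4, 2.6]
grip_width: 0.0006
```

```bash
python3 fm.py; python3 ft.py
```

```text
18.55 [ 0.5046 -0.1594  0.0284] F [-5.38  0.37  3.55]
foot face in tool cm [ 1.07  0.   -1.18] [ 0.028  0.011 -1.   ] heading 81.35899411088837
```

>>> {"api": "move_arm", "payload": {
  "motion": [1,-0.3,0,0,0,1,-0.3,0,0,0,1,-0.4,0,0,0,1,-0.4,0,0,0]
}}

```text
clock: 18.95
ee_pos: [0.506, -0.1592, 0.028]
tool_rot: [[-0.988, 0.152, 0.008], [0.153, 0.988, 0.018], [-0.005, 0.019, -1.0]]
ft_force: [-13.7, -0.3, 9.7]
grip_width: 0.0006
```

```bash
python3 fm.py; python3 ft.py
```

```text
19.15 [ 0.506  -0.1592  0.0279] F [-13.49   0.83   9.49]
foot face in tool cm [ 1.23 -0.03 -1.21] [ 0.008  0.018 -1.   ] heading 81.23714644028536
```

It stopped hard: 13.5 N with no further travel. I'll back off, lift clear and check.

>>> {"api": "move_arm", "payload": {
  "motion": [1,1,0,0,0,1,2,0,0,0,1,1.5,0,0,0,1,0,0,-3,0,1,0,0,-4,0,1,0,0,-4,0,1,0,0,-4,0,1,0,3,-3,0,1,0,4,0,0,1,0,4,0,0,1,0,4,0,0,1,0,0,0,0,1,0,0,0,0]
}}

```text
clock: 20.45
ee_pos: [0.4957, -0.0029, 0.2224]
tool_rot: [[-0.988, 0.151, 0.044], [0.152, 0.988, 0.016], [-0.041, 0.022, -0.999]]
ft_force: [-0.3, -0.2, -0.3]
grip_width: 0.0007
```

```bash
python3 fm.py
python3 - <<'E'
from h import *; import cv2
s=optics.read_camera("scene"); t=optics.read_camera("top"); c=optics.read_camera("wrist")
im=np.zeros((600,800,3),np.uint8)
im[:300,:400]=cv2.resize(t["color"][:,:,::-1],(400,300)); im[:300,402:]=cv2.resize(s["color"][140:290,200:400,::-1],(398,300),interpolation=cv2.INTER_CUBIC)
im[302:,:400]=cv2.resize(c["color"][:,:,::-1],(400,298)); im[302:,402:]=cv2.resize(t["color"][90:240,190:390,::-1],(398,298),interpolation=cv2.INTER_CUBIC)
cv2.imwrite("pics/end.png",im)
print(onplane(s,[0,0],0)[:0])
b=np.array([.6261,-.1783,.062]); u=np.array([.9885,-.1513,0])
for d in (0,.016,.035): print(d,"btn scene",proj(s,b+u*d).round(1),"foot",proj(s,b+u*(d-.15)-[0,0,.022]).round(1))
E
```

```text
20.65 [ 0.4949 -0.0048  0.222 ] F [-0.46 -0.04  0.36]
[]
0 btn scene [303.9 207.7] foot [235.9 232.7]
0.016 btn scene [310.9 205.8] foot [243.3 230.6]
0.035 btn scene [319.2 203.6] foot [252.  228.2]
```

View pics/end.png

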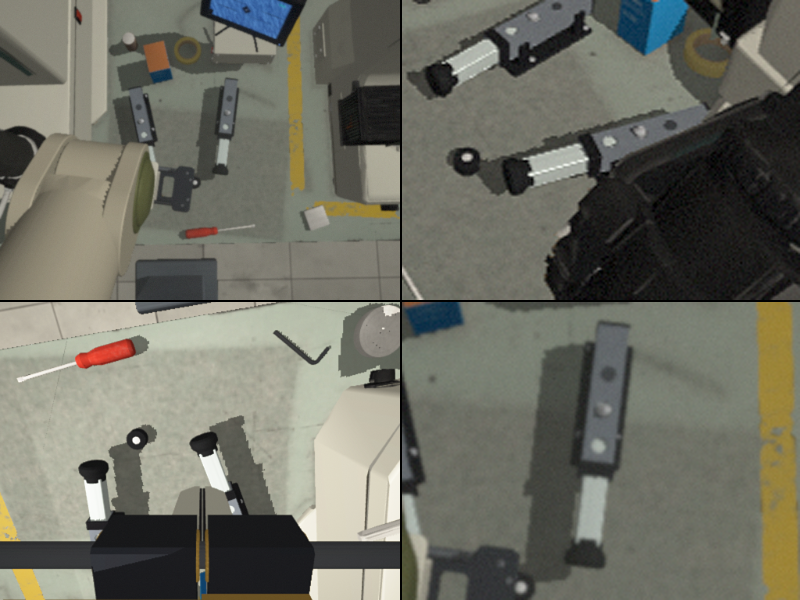

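The button is standing up in the middle hole: scene panel (640,130), which is native (319.6,205) against (319.2,203.6) predicted for 35 mm of travel. Bright tube shows through the first hole, just as on the short leg. The arm is clear of everything, so I'm handing in.

```bash
python3 -c "
from bench import workorder
print(workorder.sign_off())"
```

```text
the job is handed in; nothing more can be done
None
```

The longer leg is now set in its middle hole, matching the shorter one, and I handed the job in at about 20.7 s. I pressed its button with the closed fingertips until the tube slipped in about 16 mm. Then I pushed the foot in until the tube stopped hard at 13.5 N, backed off and lifted clear.

**Last checks:**
- **Longer leg:** the button stands in the middle hole, within about 1.5 px of where 35 mm of travel should put it. Bright inner tube shows through the first hole, as on the shorter leg.
- **Shorter leg:** it looks unchanged, and I never went near its button.
- **Robot:** the wrist force is about zero and the arm is clear of everything.

**What disagreed:**
- **Fingertip height:** the tips met the button and tube about 30 mm higher than the stated 22 mm ahead of the TCP would give. I had to find the contact depth by force and image.
- **Button press:** the button's spring force hardly showed in the force reading. I confirmed the slip from the foot's movement in the scene camera instead.
- **Tool tilt:** the tool drifted about 2° off vertical during the moves, which did no harm.

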